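# File a printing block into its packed rack

### The arm

A 6-joint arm with a two-finger parallel gripper is mounted at the origin on a cart in front of the work surface, level with it; the furniture and walls round the work are solid. World frame = base frame: x ahead of the robot, y to its left, z up, the work surface at z = 0. Lengths are in mm, angles in rad, forces in N, time in s.
With the tool pointing down it reaches from about 250 to 725 mm from the base axis. Payload 9.7 kg.
Tool frame: the origin (TCP) lies at the very end of the fingers, on their centre line; the grasp point (between the pads) lies 19 mm behind it; z points along the fingers, y is the direction in which the jaws open and shut (so a half turn about z gives the same grasp; the last joint's range is limited). The gripper opens to 85 mm and grips with 20 to 120 N. Pads are 22 mm wide; open, the fingers measure 114 mm over their backs; the gripper's body (76 mm by 85 mm) begins 54 mm behind the grasp point. The pads swing forward as they close: fully open they stand 13 mm farther back than shut.
Start: joints at [1.322, 0.087, 0.176, 1.66, 0, 1.571], TCP at [135.43, 533.062, 231.284] pointing down, gripper open.
Joint ranges: [-3.13, 3.13], [-0.85, 1.81], [-1.15, 1.24], [-2.2, 2.28], [-1.44, 1.52], [-3.14, 3.14]. Speed limits (rad/s): [2.22, 2.22, 2.57, 3.14, 3.14, 3.14].

### API

Orientations are given as a rotation vector (axis times angle).
In Python, from workcell import * gives the robot as it stands.
- The arm moves only by the shell command python3 -m handwheel 'ROWS'. ROWS is text: rows parted by semicolons, each of 7 numbers parted by spaces: the turn, a rotation vector about the tool's x, y, z in degrees, then the shift along the tool's x, y, z in cm, then the finger opening in cm, from 0 to 8.54. In form: wx wy wz x y z jaw; .... A call has 1 to 20 rows; each row shifts and turns the commanded pose from where the row before left it, along the tool's axes as they then stand; what a row does not reach is not made up. A row lasts 1/10 s, in which the tool goes at most 50 mm and 8.59 degrees, less where a joint would pass 70% of its speed; a pose out of reach is approached as far as the arm can. A call is refused whole if a number of a shift passes 5 or a number of a turn 8.59, either way. A call with a gripper value outside its range is refused whole. The fingers move at their own pace and stop on an object; the grip force is fixed at half the most. Time passes only in rows, so rows that do not move let the fingers close. It gives the time, the measured TCP pose, the force and the opening at its end, in the units of the state.
- read_state(): the state, without advancing time (a new reading comes with each control period).
- read_camera(name): name is "scene" or "top" or "wrist"; returns a dict with "img" (420x560x3 uint8, blue, green, red), "z_map" (420x560 float32, mm along the optical axis (not along the pixel's ray), 0 where there is no reading), "intrinsics" (3x3 intrinsics, pixels), "k1" (the pictures are not rectified: a ray, as slopes to the right and down, at radius r is drawn at 1 + k1 r^2 times it, then the intrinsics apply), "pose" (4x4, takes a point from camera to world coordinates). Camera axes: x right, y down, z forward; pixel columns grow to the right and rows downward; lengths in mm; the calibration is good to about 2 mm. A picture is of the moment at which its call begins.
- finish_job(): hands the job in, once; it reports no verdict.
The state is a dict: "time": time; "joint_pos": joint angles; "dq": joint speeds; "effort": joint torques, N m; "tool_pos": TCP position; "tool_rot": TCP orientation; "wrist_force": force on the tool from outside, world axes, zero at the start; "wrist_torque": the same for the moment, N m; "finger_gap": opening from 0.0 (shut) to 1.0 (fully open).
Only numpy, scipy, OpenCV 4.12 (cv2) and the standard library are available. Lean on these libraries where they do the work, as an engineer would, in place of code of your own. Each camera call takes 0.05 s, during which the arm holds its last target.

### The job

Put the loose red-faced printing block away in the wooden rack, upright, in the gap between the green pair and the blue pair. The gap is narrower than the block, so ease its neighbours apart with it, gently, without toppling them or forcing them, and press it fully home until its top is level with theirs and the whole row stands straight. Leave the pot and the tin behind the rack alone.

Things in the scene. Friction and masses are not known exactly. Their poses are not given: they have to be found in the camera images.
- red_centre (a point): centre (half-way up) of the red-faced block: 23 mm thick (y), 80 mm wide (x), 85 mm high (z), 0.12-0.2 kg, standing loose on the table. z up, y across its thickness (either way round will do in the rack). Foot bevelled on both faces: 11 mm thick at the bottom, full 23 mm from 10 mm up. Top edges bevelled: 11 mm thick at the very top, full from 7 mm below it. Fingers on its faces meet the neighbours' tops before it is home
- green_1: green-faced wooden printing block standing loose on edge in the rack, about 0.15 kg, same size and shape as the red one, waxed so they slide; outer of the green pair. Beyond it the rack has a rigid end cheek (not listed), 17 mm lower than the blocks. Origin: centre of its underside, on the rack's floor; z up, y along the row from green to blue, x across the rack (92 mm free between low lips)
- green_2: green-faced wooden printing block standing loose on edge in the rack, about 0.15 kg, same size and shape as the red one, waxed so they slide; inner of the green pair, at the gap. Origin: centre of its underside, on the rack's floor; z up, y along the row from green to blue, x across the rack (92 mm free between low lips)
- blue_1: blue-faced wooden printing block standing loose on edge in the rack, about 0.15 kg, same size and shape as the red one, waxed so they slide; inner of the blue pair, at the gap, which is only about 6 mm wide at first. Origin: centre of its underside, on the rack's floor; z up, y along the row from green to blue, x across the rack (92 mm free between low lips)
- blue_2: blue-faced wooden printing block standing loose on edge in the rack, about 0.15 kg, same size and shape as the red one, waxed so they slide; outer of the blue pair. Beyond it is the sprung end cheek (joint cheek). Origin: centre of its underside, on the rack's floor; z up, y along the row from green to blue, x across the rack (92 mm free between low lips)
- cheek (a joint): travel of the sprung end cheek, 0 (at rest) to 0.004 m (pushed out, then rigid); 5 N at 0, 9 N at the end. Free room between outer blocks and cheeks is 1 to 13 mm at either end, about 13.5 mm in all, shared differently each time: feel or see it. With the red block in, the row squeezes the cheek by 2 mm (7 N): the red block sticks part-way if let go and must be pushed down
- pot: pewter pot, 110x133x85 mm, on the table behind the work; origin under its centre; leave alone
- tin: paint tin, 78 mm across, 74 mm high, on the table behind the work; origin under its centre; leave alone
There are look-alikes about, which are no part of the job. What is shaped like the blue_1 but orange is not meant. What is shaped like the blue_2 but turquoise is not meant.

How it is judged:
By the outcome, as a careful person would: the job done as asked, in the order asked, and still so for the second after the job is handed in, with the robot touching nothing.
It also fails if it takes over 64 s, if anything falls off the work surface, if the arm or the gripper's body presses on something with over 40 N, if the wrist force passes 120 N, or if a joint passes its speed limit or range.

## Working session

There is one attempt and no reset: what is moved stays moved. The work goes in short steps, Python scripts to look and compute and a shell command to move; the robot and the scene stay as the last step left them, time stands still between calls to the robot, and variables do not carry over. Pictures are saved under pics/ and viewed, and the job is handed in when it is done.

```bash
mkdir -p pics; ls
python3 - <<'E'
from workcell import *
import cv2
print(read_state())
for n in ("scene","top","wrist"):
    c=read_camera(n); cv2.imwrite(f"pics/{n}0.png",c["img"]); print(n,c["intrinsics"],c["k1"],c["pose"])
    import numpy as np
    np.savez(f"{n}0.npz",**{k:np.array(v) for k,v in c.items()})
E
```

```text
pics
{'time': 0.0, 'joint_pos': array([ 1.32200849e+00,  8.74192830e-02,  1.75115938e-01,  1.65980998e+00,
       -1.45534432e-05,  1.57083099e+00]), 'dq': array([-5.46439611e-05,  3.32716699e-04, -1.73445336e-04,  2.04443648e-03,
       -4.49790417e-05,  2.19514821e-04]), 'effort': array([-1.21887431e-03, -5.20388997e+01,  4.64805722e+01,  1.61696831e-02,
       -1.09605342e-04, -8.22965973e-06]), 'tool_pos': array([135.37035396, 532.8300497 , 230.59616638]), 'tool_rot': array([-3.89823393e-01, -3.11716251e+00,  2.05548713e-03]), 'wrist_force': array([-0.59826578,  0.19553897, -0.04721032]), 'wrist_torque': array([-0.00885482, -0.0336433 , -0.01675724]), 'finger_gap': 1.001830257066387}
scene [[420.27836119   0.         278.68623452]
 [  0.         420.27836119 215.38482868]
 [  0.           0.           1.        ]] -0.08018266136423685 [[-8.32107220e-01 -2.77188740e-01  4.80378992e-01  1.99953546e+02]
 [-5.54614796e-01  4.15810875e-01 -7.20766082e-01  8.37753870e+02]
 [ 4.14327637e-05 -8.66179958e-01 -4.99732208e-01  5.85567853e+02]
 [ 0.00000000e+00  0.00000000e+00  0.00000000e+0
[... 164 characters left out ...]
9123223 [[ 2.33403318e-02 -9.87041631e-01  1.58757828e-01  5.44879814e+02]
 [-9.99657622e-01 -2.49211287e-02 -7.97347053e-03  9.66988775e+01]
 [ 1.18265716e-02 -1.58517369e-01 -9.87285357e-01  9.00784983e+02]
 [ 0.00000000e+00  0.00000000e+00  0.00000000e+00  1.00000000e+00]]
wrist [[317.9095827    0.         277.68724987]
 [  0.         317.9095827  211.19602551]
 [  0.           0.           1.        ]] -0.042815680599158225 [[ 2.47021622e-01  9.15745161e-01  3.16845575e-01  5.30513773e+01]
 [ 9.69009796e-01 -2.33248399e-01 -8.13338755e-02  5.54603097e+02]
 [-5.77379573e-04  3.27117692e-01 -9.44983430e-01  3.73829957e+02]
 [ 0.00000000e+00  0.00000000e+00  0.00000000e+00  1.00000000e+00]]
```

View pics/scene0.png

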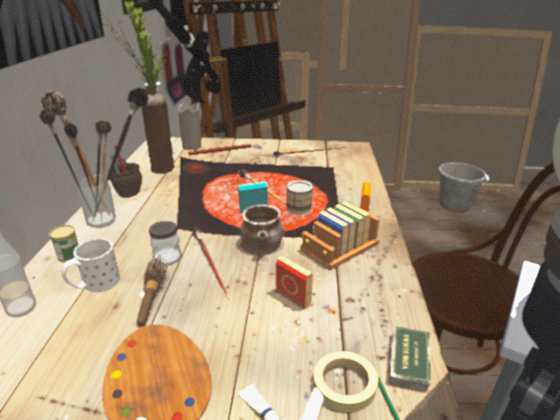

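View pics/top0.png

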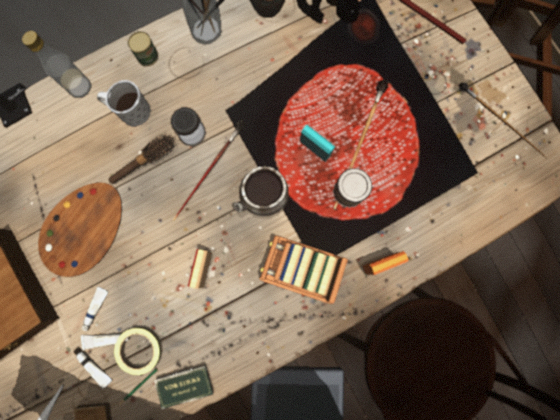

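View pics/wrist0.png

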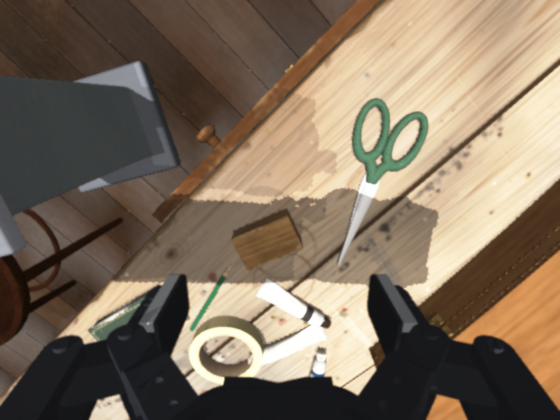

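Candidates in the top view:
- Red-faced block, loose, at (199,268): this is the one I want.
- Orange look-alike at (388,263) and turquoise look-alike at (317,141): not wanted.
- Rack row at (303,268), with the sprung cheek still to be identified.

Next I'll take a close crop and measure.

```bash
cat > h.py <<'E'
import numpy as np, cv2
def cloud(c):
    K=np.array(c["intrinsics"]);z=np.array(c["z_map"]);h,w=z.shape
    u,v=np.meshgrid(np.arange(w),np.arange(h))
    p=cv2.undistortPoints(np.stack([u,v],-1).reshape(-1,1,2).astype(np.float64),K,np.array([float(c["k1"]),0,0,0,0])).reshape(h,w,2)
    P=np.dstack([p[...,0]*z,p[...,1]*z,z,np.ones_like(z)])@np.array(c["pose"]).T
    P=P[...,:3]; P[z==0]=np.nan
    return P
def proj(c,X):
    T=np.linalg.inv(np.array(c["pose"]));X=np.atleast_2d(X).astype(float)
    return cv2.projectPoints(X,cv2.Rodrigues(T[:3,:3])[0],T[:3,3],np.array(c["intrinsics"]),np.array([float(c["k1"]),0,0,0,0]))[0].reshape(-1,2)
def crop(im,u0,u1,v0,v1,s,f): cv2.imwrite(f,cv2.resize(im[v0:v1,u0:u1],None,fx=s,fy=s,interpolation=cv2.INTER_CUBIC))
E
python3 - <<'E'
from h import *
t=np.load("top0.npz");s=np.load("scene0.npz")
crop(t["img"],170,420,220,320,3,"pics/c1.png")
crop(s["img"],260,400,170,320,4,"pics/c2.png")
for n,c,boxes in(("top",t,dict(red=(180,215,240,295),rack=(255,355,230,310))),("scene",s,dict(red=(265,320,250,315),rack=(295,385,195,270)))):
    P=cloud(c)
    for k,(a,b,e,f) in boxes.items():
        Q=P[e:f,a:b].reshape(-1,3);Q=Q[np.isfinite(Q).all(1)]
        T=Q[(Q[:,2]>76)&(Q[:,2]<105)]
        print(n,k,len(T),T.mean(0),T.min(0),T.max(0), "table z",np.median(Q[Q[:,2]<20][:,2]) if (Q[:,2]<20).any() else None)
        if len(T)>5: print(cv2.minAreaRect(T[:,:2].astype(np.float32)), np.percentile(T[:,2],[5,50,95]))
E
```

```text
top red 412 [548.76688884 261.18971315  82.56821611] [509.46970123 244.14228327  76.04921965] [588.59395713 278.92038246  87.57365559] table z -1.3529230085457584
((548.540283203125, 262.329833984375), (24.392322540283203, 78.9147720336914), 78.68687438964844) [77.855999   83.12044819 86.21784565]
top rack 1794 [551.67508115  27.44562578  89.97909205] [485.30227829 -51.39645924  76.01305049] [603.82608623  85.2293507   96.7387188 ] table z 0.0629207259347595
((548.7775268554688, 23.127914428710938), (130.1898956298828, 96.55056762695312), 72.6561279296875) [84.13584988 90.88624406 94.16008383]
scene red 306 [545.78179148 266.51389668  81.1860697 ] [507.19505346 248.41808747  76.01460088] [589.1997601  280.15836218  85.96881899] table z -2.6425008673075467
((548.07177734375, 264.6015319824219), (21.397367477416992, 81.76334381103516), 82.13166046142578) [76.68782649 81.88471214 84.14899238]
scene rack 969 [548.98394763  43.30205086  87.15097961] [ 499.40882413 -120.01666537   76.0252325 ] [605.87677085 270.34345803  93.445573  ] table z -1.1904016647011986
((557.2529296875, 73.74136352539062), (387.5898742675781, 98.94495391845703), 84.16535949707031) [77.73875793 88.31805005 92.08234001]
```

View pics/c1.png

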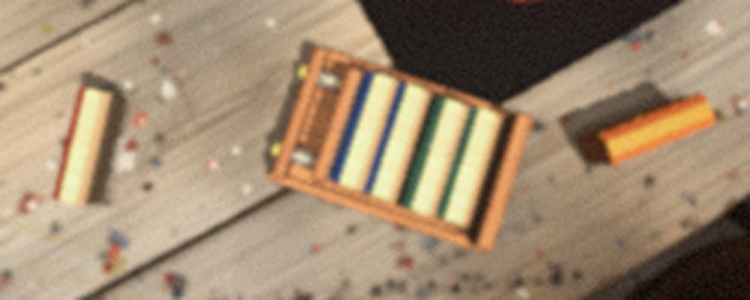

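View pics/c2.png

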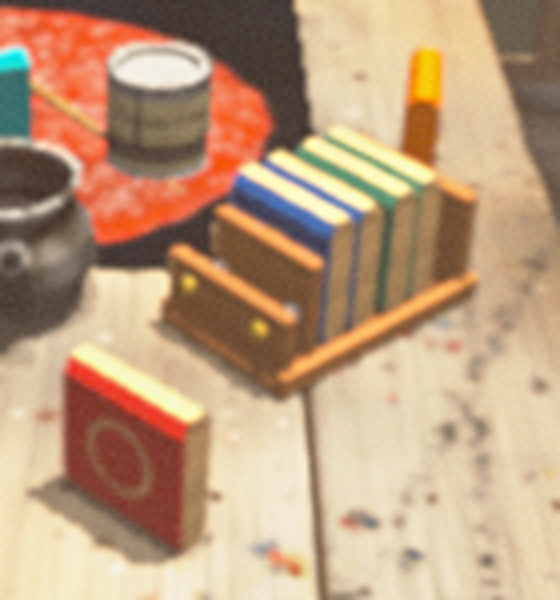

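The crop shows the loose block at (85,145), red-faced with a cream top, standing upright. The rack runs blue (left, sprung cheek) to green (right), with most of the free room beyond green_1. I plan to grip the red block by its 80 mm ends so the fingers never meet the neighbours. First I'll swing over for a close wrist view.

```bash
python3 -m handwheel '0 0 5 -4.8 0.58 0 8.54;0 0 5 -4.8 0.58 0 8.54;0 0 5 -4.8 0.58 0 8.54;0 0 5 -4.8 0.58 0 8.54;0 0 5 -4.8 0.58 0 8.54;0 0 5 -4.8 0.58 0 8.54;0 0 5 -4.8 0.58 0 8.54;0 0 5 -4.8 0.58 0 8.54;0 0 5 -4.8 0.58 0 8.54;0 0 5 -4.8 0.58 0 8.54;0 0 8.5 0 0 0 8.54;0 0 8.5 0 0 0 8.54;0 0 8.5 0 0 0 8.54;0 0 8.5 0 0 0 8.54;0 0 0 0 0 0 8.54;0 0 0 0 0 0 8.54'
cat >> h.py <<'E'
def grab(n,tag):
    from workcell import read_camera
    c=read_camera(n); np.savez(f"{tag}.npz",**{k:np.array(v) for k,v in c.items()}); cv2.imwrite(f"pics/{tag}.png",c["img"]); return c
E
python3 - <<'E'
from h import *
from workcell import *
c=grab("wrist","w1"); s=read_state(); print(s["tool_pos"],s["tool_rot"],s["time"])
E
```

```text
time: 1.75
tool_pos: [541.6, 299.8, 231.0]
tool_rot: [-2.371, -2.061, 0.001]
wrist_force: [1.0, -0.4, 0.2]
finger_gap: 1.002
[541.61452677 299.82136296 231.13118227] [-2.37119822e+00 -2.06075629e+00  4.06179468e-04] 1.8
```

View pics/w1.png

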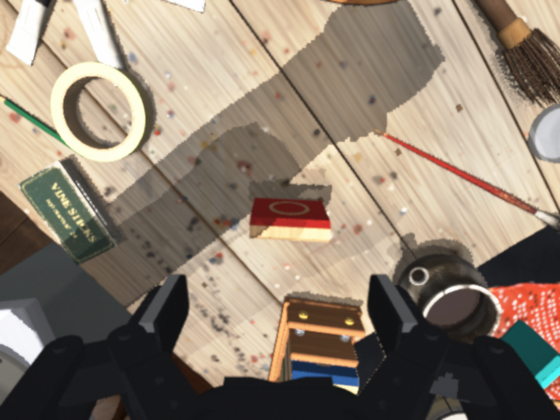

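```bash
cat >> h.py <<'E'
def fit(c,box,lo,hi):
    a,b,e,f=box
    P=cloud(c)[e:f,a:b]; I=np.array(c["img"])[e:f,a:b]
    m=np.isfinite(P).all(2)&(P[...,2]>lo)&(P[...,2]<hi)
    Q=P[m]; r=cv2.minAreaRect(Q[:,:2].astype(np.float32))
    bx=cv2.boxPoints(r); d=[bx[1]-bx[0],bx[2]-bx[1]]; L=max(d,key=np.linalg.norm)
    az=(np.degrees(np.arctan2(L[1],L[0]))+90)%180-90
    return len(Q),np.round(r[0],1),np.round(sorted(r[1]),1),round(az,1),np.round(np.percentile(Q[:,2],[5,50,95]),1)
E
python3 - <<'E'
from h import *
t=np.load("top0.npz");s=np.load("scene0.npz");w=np.load("w1.npz")
for lo in (60,70,76,80): print(lo,"w",fit(w,(240,340,185,250),lo,110))
print(fit(t,(180,215,240,295),60,110)); print(fit(s,(265,320,250,315),60,110))
P=cloud(w); z=np.nanmedian(P[150:180,240:340,2]); print("table near",z)
crop(w["img"],230,350,180,250,6,"pics/c3.png")
E
```

```text
60 w (2216, array([546.9, 262.3]), array([24.1, 80.3]), np.float32(-11.2), array([64.5, 83.4, 86.3]))
70 w (1964, array([547. , 262.2]), array([24. , 80.1]), np.float32(-11.2), array([73.7, 84.3, 86.4]))
76 w (1799, array([547. , 262.2]), array([24. , 80.1]), np.float32(-11.2), array([78.5, 84.7, 86.4]))
80 w (1552, array([547.1, 262.7]), array([22.6, 80. ]), np.float32(-11.1), array([80.6, 85. , 86.4]))
(460, array([548.6, 261.9]), array([24.9, 78.9]), np.float32(-9.7), array([68.3, 82.7, 86.1]))
(545, array([548.2, 265.3]), array([25.5, 82. ]), np.float32(-5.9), array([61.9, 77.4, 83.9]))
table near -0.3622317687816121
```

View pics/c3.png

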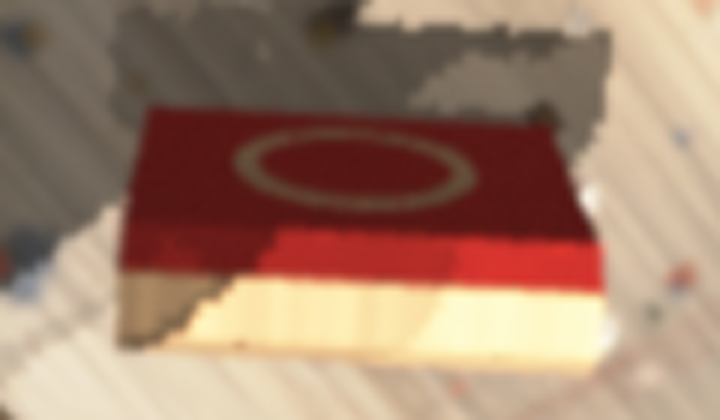

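```bash
python3 -m handwheel '0 0 3.1 -1.8 0.6 2.8 8.54;0 0 0 -1.8 0.65 2.8 8.54;0 0 0 0 0 2.8 8.54;0 0 0 0 0 2.7 8.54;0 0 0 0 0 0 8.54;0 0 0 0 0 0 8.54'
python3 - <<'E'
from h import *
from workcell import *
c=grab("wrist","w2"); s=read_state(); print(s["tool_pos"],s["tool_rot"],s["time"])
for lo in (70,76,80): print(lo,"w",fit(c,(200,360,150,420),lo,100))
E
```

```text
time: 2.4
tool_pos: [547.7, 262.2, 120.8]
tool_rot: [-2.428, -1.993, 0.001]
wrist_force: [0.1, -0.5, 0.8]
finger_gap: 1.002
[548.22836059 262.50231091 121.825917  ] [2.42857268e+00 1.99235948e+00 2.17333095e-03] 2.45
70 w (4858, array([547. , 262.2]), array([24.5, 80.4]), np.float32(-11.1), array([73.5, 84.3, 86.3]))
76 w (4424, array([547. , 262.2]), array([24.3, 80.5]), np.float32(-10.8), array([78.4, 84.7, 86.4]))
80 w (3804, array([547. , 262.5]), array([22.6, 80.4]), np.float32(-10.6), array([80.6, 85. , 86.4]))
```

View pics/w2.png

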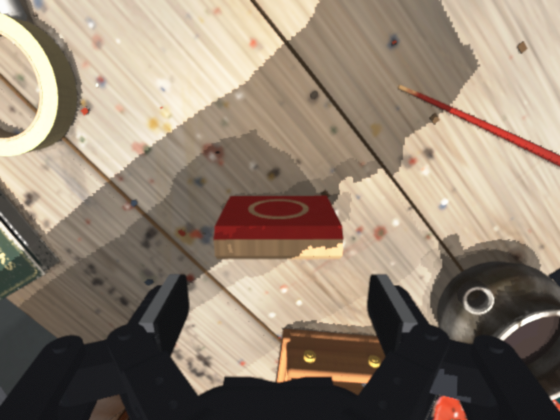

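Red centre measures (547.0, 262.2), yaw −11°, top at z ≈ 85, size 80×24. That matches the description, and the block lies centred between the fingers (column 279). Descending now.

```bash
python3 -m handwheel '0 0 0 0 -0.05 2.2 8.54;0 0 0 0 0 2.2 8.54;0 0 0 0 0 0.5 8.54;0 0 0 0 0 0.5 8.54;0 0 0 0 0 0.5 8.54'; python3 -m handwheel '0 0 0 0 0 0.7 8.54;0 0 0 0 0 0.7 8.54;0 0 0 0 0 0.6 8.54;0 0 0 0 0 0.5 8.54;0 0 0 0 0 0 8.54'
```

```text
time: 2.95
tool_pos: [548.1, 262.7, 62.8]
tool_rot: [2.429, 1.991, 0.003]
wrist_force: [0.9, 0.1, 0.4]
finger_gap: 1.002
time: 3.45
tool_pos: [546.9, 262.1, 35.4]
tool_rot: [-2.43, -1.991, 0.002]
wrist_force: [-0.2, 0.5, 0.3]
finger_gap: 1.002
```

No contact. Closing.

```bash
python3 -m handwheel '0 0 0 0 0 0 7.6;0 0 0 0 0 0 7.6;0 0 0 0 0 0 7.6;0 0 0 0 0 0 7.6;0 0 0 0 0 0 7.6;0 0 0 0 0 0 7.6'
python3 - <<'E'
from h import *
from workcell import *
c=grab("wrist","w3"); s=read_state(); print(s["tool_pos"],s["finger_gap"]*85.4,s["time"],s["wrist_force"])
E
```

```text
time: 4.05
tool_pos: [547.3, 262.3, 36.3]
tool_rot: [-2.43, -1.991, 0.0]
wrist_force: [0.4, -0.2, -1.0]
finger_gap: 0.924
[547.34808056 262.26944522  36.24464779] 79.2820691364583 4.1 [ 0.33593124 -0.34571454 -2.08943262]
```

View pics/w3.png

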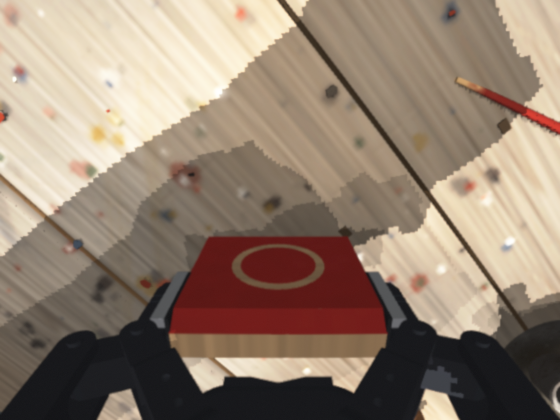

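Held at 79 mm, level. Lifting, then flying past the rack on the far (−y) side so the wrist camera can view the row unobstructed.

```bash
python3 -m handwheel '0 0 0 0 0 1 7;0 0 0 0 0 -1 7;0 0 0 0 0 -1 7;0 0 0 0 0 0 7' 2>&1 | head -0
python3 - <<'E'
from workcell import *
s=read_state(); print(s["tool_pos"],s["finger_gap"]*85.4,s["time"],s["wrist_force"])
E
```

```text
[548.05419289 262.53982043  47.67537051] 78.90878623889918 4.5 [ 0.5540962   0.08220381 -1.67010534]
```

I mistyped the first row: it pressed down 1 cm before lifting, so the block may have slipped in the grip. Checking.

Run:
```python
from h import *
from workcell import *
c=grab("wrist","w4"); s=read_state(); print(s["tool_pos"],s["time"],s["wrist_force"])
for n in("w3","w4"):
    c=np.load(n+".npz");P=cloud(c)[300:358,180:380].reshape(-1,3);P=P[np.isfinite(P).all(1)]
    print(n,np.percentile(P[:,2],[5,25,50,75,95]))
    P=cloud(c)
    for v in range(230,365,15): print(v,np.round(P[v,280],1),c["img"][v,280])
```

```text
[547.71195665 262.37327774  46.64791726] 4.55 [-0.71892794  0.41029807 -0.85329612]
w3 [75.19035337 80.17357649 84.09808727 85.44179814 86.13202758]
230 [ 5.501e+02  2.728e+02 -2.000e-01] [73 84 93]
245 [550.1 273.7  23.1] [ 60  81 107]
260 [550.  273.8  40.5] [22 25 93]
275 [549.9 273.3  53.8] [22 25 94]
290 [549.9 273.9  66.8] [28 34 94]
305 [549.8 273.9  77. ] [22 25 92]
320 [549.2 270.9  82. ] [ 27  29 115]
335 [548.6 267.9  86.4] [ 70  95 126]
350 [547.1 260.8  86. ] [ 75 102 128]
w4 [ 86.42979781  93.0679549   97.04780025  99.6969864  100.52561688]
230 [550.1 268.6  -0. ] [73 85 94]
245 [550.5 271.8  29.8] [21 24 93]
260 [550.4 272.   47.9] [22 24 91]
275 [550.4 272.8  63.9] [22 25 91]
290 [550.5 273.7  77.6] [ 63  85 106]
305 [550.5 274.1  88.4] [22 24 90]
320 [549.9 271.7  94.1] [ 27  30 114]
335 [549.3 268.6  98.4] [ 27  29 114]
350 [548.2 263.2  99.8] [ 76 104 129]
```

View pics/w4.png

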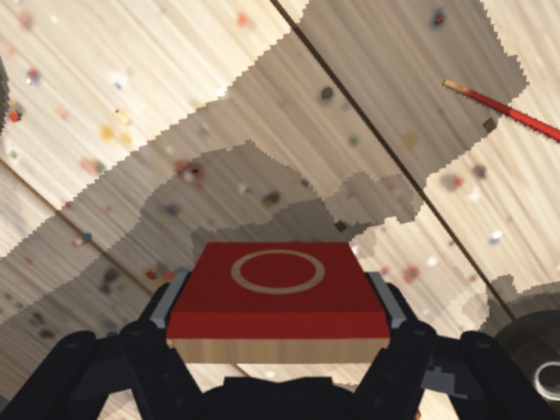

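The block slipped about 2–3 mm and tilted about 2°. I'll set it down, let it stand square, and regrip.

```bash
python3 -m handwheel '0 0 0 0 0 0.6 7;0 0 0 0 0 0.6 7;0 0 0 0 0 0.1 7;0 0 0 0 0 0 8.54;0 0 0 0 0 0 8.54;0 0 0 0 0 0 8.54;0 0 0 0 0 0 8.54;0 0 0 0 0 0 8.54'
python3 - <<'E'
from h import *
from workcell import *
c=grab("wrist","w5"); s=read_state(); print(s["tool_pos"],s["time"],s["wrist_force"])
P=cloud(c)
for v in range(200,365,15): print(v,np.round(P[v,280],1))
E
```

```text
time: 5.35
tool_pos: [547.3, 262.2, 33.1]
tool_rot: [-2.43, -1.991, 0.0]
wrist_force: [-0.0, 0.2, 1.1]
finger_gap: 1.004
[547.33986024 262.27745596  33.17340703] 5.4 [ 1.08166156  0.31853955 -0.16072137]
200 [ 5.540e+02  2.924e+02 -5.000e-01]
215 [5.523e+02 2.837e+02 4.000e-01]
230 [550.3 273.8  -0.8]
245 [549.6 271.   14.1]
260 [549.6 271.3  32.6]
275 [549.6 272.   48.4]
290 [549.6 272.2  61. ]
305 [549.5 272.4  71.8]
320 [549.2 271.2  79.2]
335 [548.6 268.4  83.8]
350 [547.5 262.7  84.9]
```

```bash
cat >> h.py <<'E'
def facetilt(c,box,lo,hi):
    a,b,e,f=box; P=cloud(c)[e:f,a:b].reshape(-1,3); I=np.array(c["img"])[e:f,a:b].reshape(-1,3).astype(int)
    m=np.isfinite(P).all(1)&(P[:,2]>lo)&(P[:,2]<hi)&(I[:,2]>2*I[:,1])
    Q=P[m]; q=Q.mean(0); n=np.linalg.svd(Q-q,full_matrices=False)[2][2]; n*=np.sign(n[1])
    return len(Q),np.round(n,3),"tilt deg",np.round(np.degrees(np.arcsin(n[2])),2),np.round(q,1)
E
python3 - <<'E'
from h import *
from workcell import *
grab("wrist","w6")
for n,lo,hi in(("w2",15,75),("w3",15,75),("w4",30,85),("w5",15,75),("w6",15,75)):print(n,facetilt(np.load(n+".npz"),(180,390,150,340),lo,hi))
E
```

```text
w2 (2529, array([0.193, 0.981, 0.001]), 'tilt deg', np.float64(0.05), array([549.3, 273.5,  49.5]))
w3 (9509, array([ 0.198,  0.98 , -0.006]), 'tilt deg', np.float64(-0.34), array([548.9, 273.9,  51.1]))
w4 (8138, array([ 0.198,  0.979, -0.043]), 'tilt deg', np.float64(-2.44), array([549.3, 273.1,  62.6]))
w5 (9982, array([ 0.199,  0.98 , -0.021]), 'tilt deg', np.float64(-1.21), array([548.6, 271.9,  51.3]))
w6 (9682, array([ 0.199,  0.979, -0.037]), 'tilt deg', np.float64(-2.1), array([548.7, 272.7,  51.3]))
```

```bash
python3 -m handwheel '0 0 0 0 0 0 8.54;0 0 0 0 0 0 8.54;0 0 0 0 0 0 8.54;0 0 0 0 0 0 8.54;0 0 0 0 0 0 8.54'
python3 - <<'E'
from h import *
for i in range(3):
    print(facetilt(grab("wrist","w7"),(180,390,150,340),15,75))
E
```

```text
time: 5.95
tool_pos: [547.3, 262.3, 33.3]
tool_rot: [-2.43, -1.991, -0.0]
wrist_force: [0.2, -0.2, -0.6]
finger_gap: 1.003
(10425, array([ 0.199,  0.98 , -0.001]), 'tilt deg', np.float64(-0.03), array([548.4, 270.9,  51.3]))
(10928, array([0.199, 0.98 , 0.025]), 'tilt deg', np.float64(1.42), array([548.1, 269.7,  51.1]))
(10542, array([0.199, 0.98 , 0.009]), 'tilt deg', np.float64(0.51), array([548.1, 270.5,  51.1]))
```

View pics/w7.png

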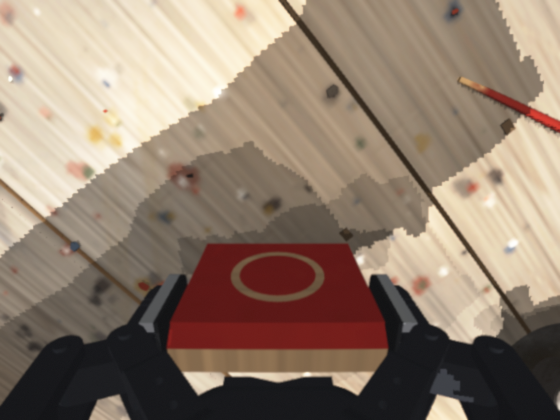

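It was rocking on its narrow foot and is settling. Waiting.

```bash
python3 -m handwheel '0 0 0 0 0 0 8.54;0 0 0 0 0 0 8.54;0 0 0 0 0 0 8.54;0 0 0 0 0 0 8.54;0 0 0 0 0 0 8.54;0 0 0 0 0 0 8.54;0 0 0 0 0 0 8.54;0 0 0 0 0 0 8.54;0 0 0 0 0 0 8.54;0 0 0 0 0 0 8.54'
python3 - <<'E'
from h import *
for i in range(3):
    c=grab("wrist","w8");print(facetilt(c,(180,390,150,340),15,75))
P=cloud(c)
for v in range(335,385,5): print(v,np.round(P[v,280],1))
E
```

```text
time: 7.1
tool_pos: [547.3, 262.3, 33.3]
tool_rot: [-2.43, -1.991, 0.0]
wrist_force: [0.6, -0.8, 0.3]
finger_gap: 0.999
(10664, array([0.199, 0.98 , 0.012]), 'tilt deg', np.float64(0.7), array([548.2, 270.3,  51.2]))
(9986, array([ 0.199,  0.98 , -0.02 ]), 'tilt deg', np.float64(-1.15), array([548.5, 271.8,  51.2]))
(10079, array([ 0.199,  0.98 , -0.017]), 'tilt deg', np.float64(-0.96), array([548.6, 271.7,  51.3]))
335 [548.6 268.2  83.8]
340 [548.3 266.6  84.5]
345 [548.1 265.7  86. ]
350 [547.7 263.7  86.2]
355 [547.1 260.7  85.4]
360 [546.7 258.8  85.8]
365 [546.3 256.5  85.8]
370 [ 5.290e+02  1.668e+02 -5.000e-01]
375 [ 5.281e+02  1.623e+02 -4.000e-01]
380 [527.1 156.8  -1. ]
```

```bash
python3 -m handwheel '0 0 0 -0.25 0 -0.3 8.54;0 0 0 0 0 0 8.54;0 0 0 0 0 0 7.6;0 0 0 0 0 0 7.4;0 0 0 0 0 0 7;0 0 0 0 0 0 7;0 0 0 0 0 0 7;0 0 0 0 0 0 7'
python3 - <<'E'
from h import *
for i in range(2):
    c=grab("wrist","w9");print(facetilt(c,(180,390,150,340),15,75))
E
```

```text
time: 8.05
tool_pos: [547.2, 259.9, 36.9]
tool_rot: [2.43, 1.991, 0.002]
wrist_force: [0.4, -1.0, 5.3]
finger_gap: 0.927
(9415, array([ 0.197,  0.98 , -0.004]), 'tilt deg', np.float64(-0.25), array([548.7, 271.1,  51. ]))
(9443, array([ 0.197,  0.98 , -0.005]), 'tilt deg', np.float64(-0.28), array([548.6, 271.1,  51.1]))
```

Regripped with 0.3° tilt. Lifting (−z), then flying.

```bash
python3 -m handwheel '0 0 0 0 0 -0.5 7;0 0 0 0 0 -1.5 7;0 0 0 0 0 -2.5 7;0 0 0 0 0 -3.5 7;0 0 0 0 0 -3 7;0 0 0 0 0 -2 7;0 0 2.1 -2 0.5 0 7;0 0 2.1 -3.3 0.8 0 7;0 0 2.1 -3.3 0.8 0 7;0 0 0 -3.3 0.8 0 7;0 0 0 -3.3 0.8 0 7;0 0 0 -3.3 0.8 0 7;0 0 0 -3.3 0.8 0 7;0 0 0 -3.3 0.8 0 7;0 0 0 -3.3 0.8 0 7;0 0 0 -2.5 0.4 0 7;0 0 0 0 0 0 7;0 0 0 0 0 0 7'
python3 - <<'E'
from h import *
from workcell import *
c=grab("wrist","w10");s=read_state();print(s["tool_pos"],s["tool_rot"],s["wrist_force"]); print(facetilt(c,(180,390,230,340),140,220))
E
```

```text
time: 9.95
tool_pos: [528.6, -57.2, 167.0]
tool_rot: [2.537, 1.853, 0.001]
wrist_force: [-0.5, -0.2, -1.5]
finger_gap: 0.929
[528.74662082 -56.58064175 166.81308881] [2.53626441e+00 1.85389521e+00 6.69850806e-04] [ 0.54400092  0.05455092 -1.53605403]
(16165, array([0.305, 0.951, 0.047]), 'tilt deg', np.float64(2.68), array([531.4, -47.4, 192. ]))
```

View pics/w10.png

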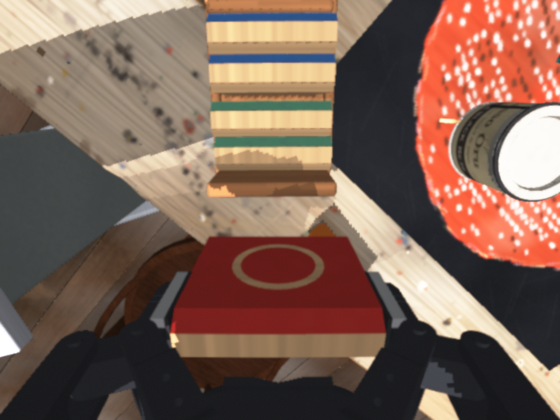

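Run:
```python
from h import *
c=np.load("w10.npz");print(facetilt(c,(180,390,235,340),145,205))
P=cloud(c);I=c["img"]
print(fit(c,(200,345,0,175),83,110))
hsv=cv2.cvtColor(I,cv2.COLOR_BGR2HSV)
# long-edge azimuth & ends: per-column row of colour edges
u0=272
for v in range(0,205): 
    if v%2==0: print(v,np.round(P[v,u0],1),hsv[v,u0])
crop(I,190,350,0,210,4,"pics/c4.png")
```

```text
(9473, array([ 0.305,  0.952, -0.005]), 'tilt deg', np.float64(-0.27), array([531.2, -46.3, 181. ]))
(18244, array([551. ,  28.9]), array([ 81.5, 100. ]), np.float32(72.5), array([87.1, 92.8, 94.5]))
0 [569.8  85.9  73.5] [ 13 147 193]
2 [569.3  84.4  74.7] [ 13 146 190]
4 [569.   83.5  74.1] [ 13 145 192]
6 [568.6  82.2  74.9] [ 12 144 197]
8 [568.3  81.2  74.3] [ 12 143 185]
10 [568.   80.4  72.9] [ 12 142 165]
12 [567.7  79.6  71.5] [  2  53 121]
14 [566.4  74.8  87.5] [108 157 138]
16 [566.   73.6  88.5] [107 169 136]
18 [565.5  71.9  91.4] [107 169 136]
20 [565.2  70.8  91.5] [112  82 137]
22 [564.7  69.3  93.8] [ 16  93 230]
24 [564.4  68.3  93.5] [ 19  98 240]
26 [564.1  67.2  93.5] [ 18  98 240]
28 [563.7  66.1  94.2] [ 19  98 240]
30 [563.4  65.1  93.5] [ 19  98 240]
32 [563.1  64.3  92.3] [ 19  98 241]
34 [562.7  62.9  94.3] [ 19  98 241]
36 [562.3  61.9  93.9] [ 19  98 241]
38 [562.   60.9  93.4] [ 19  97 241]
40 [561.6  59.8  93.7] [ 18 100 236]
42 [561.3  58.9  93. ] [ 16 107 196]
44 [561.   57.9  92. ] [ 16 106 188]
46 [560.7  57.   91.2] [ 15 106 183]
48 [560.4  56.2  
[... 2309 characters left out ...]
2 [531.6 -29.4  39.3] [ 13 138  94]
174 [531.7 -29.3  47.7] [ 13 138  94]
176 [531.7 -29.8  53.3] [ 13 140  91]
178 [531.9 -29.6  61.8] [ 12 139  90]
180 [531.9 -29.8  67.8] [ 13 141  92]
182 [532.1 -29.8  74.5] [ 12 142 115]
184 [531.6 -31.2  74.8] [ 12 142 147]
186 [531.3 -32.1  77. ] [ 13 143 152]
188 [530.8 -33.6  77. ] [ 12 141 148]
190 [530.2 -35.6  75. ] [ 12 141 141]
192 [529.9 -36.5  77.6] [ 12 141 134]
194 [529.4 -38.1  76.9] [ 12 140 115]
196 [528.8 -39.9  75.9] [ 12  93 126]
198 [ 5.199e+02 -6.280e+01 -5.000e-01] [ 14  63 177]
200 [ 5.194e+02 -6.450e+01  5.000e-01] [ 15  61 184]
202 [ 5.187e+02 -6.680e+01 -2.000e-01] [ 16  62 184]
204 [ 5.18e+02 -6.87e+01  2.00e-01] [ 16  62 181]
```

Run:
```python
import cv2
i=cv2.imread("pics/c4.png");cv2.imwrite("pics/c5.png",cv2.resize(i,(457,600)))
```

```text
(no output)
```

View pics/c5.png

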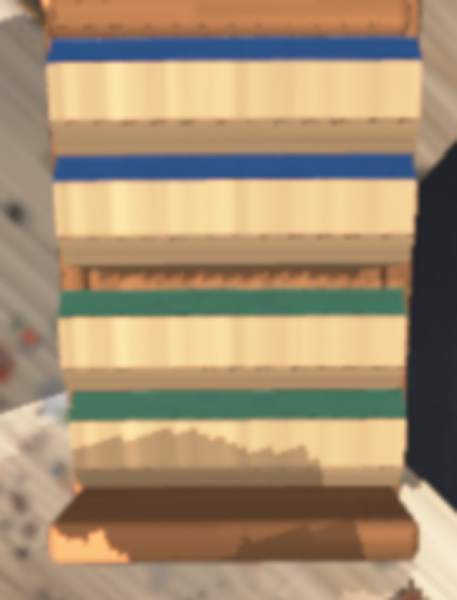

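The row reads clearly. In coordinates along the row:

| Feature | Position (mm) |
|---|---|
| Rigid cheek face | 134 |
| green_1 outer face | 147 (about 13 mm free) |
| Gap | 192–199 |
| blue_2 outer face | 244 (about 1 mm free) |

Tops are at 93.5 and the rack floor is at 8.6. The held block is vertical, yaw matches to 0.3°. I'll hover over the gap, biasing the travel toward green as it goes down.

```bash
python3 -m handwheel '0 0 0 1.5 -0.2 0 7;0 0 0 2.5 -0.2 0 7;0 0 0 2.5 0 0 7;0 0 0 1.5 0 0.5 7;0 0 0 0.85 0 1.2 7;0 0 0 0 0 1.2 7;0 0 0 0 0 0.2 7;0 0 0 0 0 0 7;0 0 0 0 0 0 7'
python3 - <<'E'
from h import *
from workcell import *
s=read_state();print(s["tool_pos"],s["tool_rot"],s["wrist_force"])
c=grab("wrist","w11"); print(facetilt(c,(180,390,230,340),115,170)); 
c=grab("scene","s1"); crop(c["img"],280,400,130,270,4,"pics/c6.png")
E
```

```text
time: 10.9
tool_pos: [551.7, 27.9, 135.5]
tool_rot: [2.537, 1.853, 0.0]
wrist_force: [-0.4, 0.8, -1.6]
finger_gap: 0.928
[551.67637323  27.94055077 135.53738328] [2.53676780e+00 1.85285635e+00 1.91133862e-04] [-0.43812003  0.77533937 -1.59946953]
(8217, array([ 0.304,  0.953, -0.006]), 'tilt deg', np.float64(-0.32), array([554.4,  38.8, 147.4]))
```

View pics/w11.png

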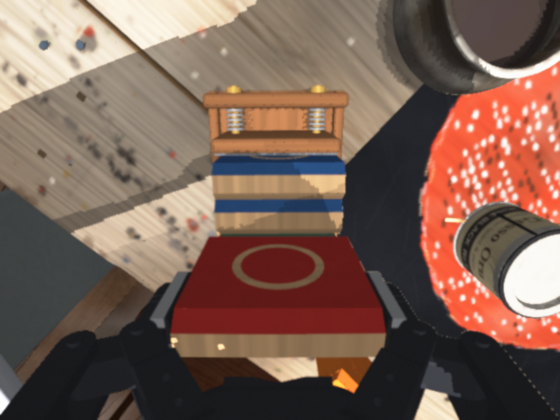

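View pics/c6.png

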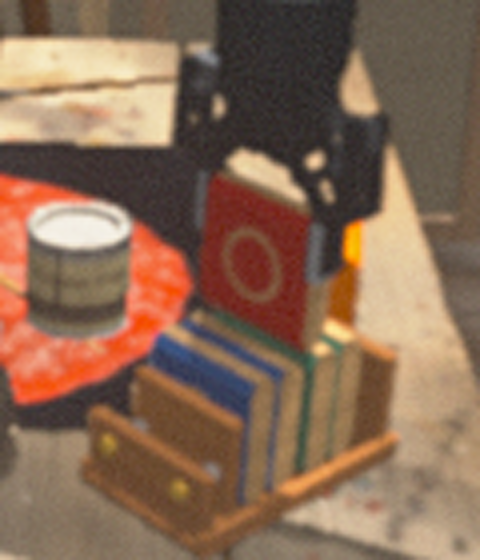

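```bash
python3 -m handwheel '0 0 0 0 0 0.2 7;0 0 0 0 0 0.2 7;0 0 0 0 0 0.2 7;0 0 0 0 0 0.1 7;0 0 0 0 0 0.1 7;0 0 0 0 0 0 7;0 0 0 0 0 0 7'
python3 - <<'E'
from h import *
c=grab("top","t2");s=np.load("top0.npz")
import cv2
cv2.imwrite("pics/c7.png",np.hstack([cv2.resize(x["img"][225:315,250:360],None,fx=3.6,fy=3.6,interpolation=2) for x in (s,c)]))
E
```

```text
time: 11.7
tool_pos: [551.7, 28.7, 127.3]
tool_rot: [-2.536, -1.854, 0.0]
wrist_force: [-0.2, -0.8, -2.7]
finger_gap: 0.924
```

View pics/c7.png

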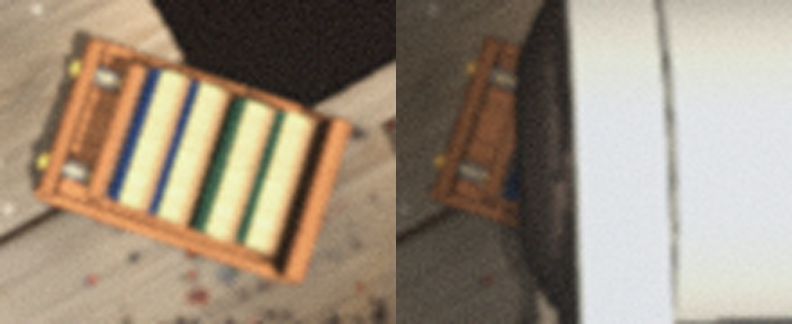

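The top view is blocked by the arm, so I'll go by wrist force, taking small steps with a slight drift toward green (−x).

```bash
R='import sys'; python3 -m handwheel '0 0 0 0 0 0.1 7;0 0 0 0 0 0.1 7;0 0 0 0 0 0 7'; python3 -m handwheel '0 0 0 -0.03 0 0.1 7;0 0 0 -0.03 0 0.1 7;0 0 0 0 0 0 7'; python3 -m handwheel '0 0 0 -0.03 0 0.1 7;0 0 0 -0.03 0 0.1 7;0 0 0 0 0 0 7'
```

```text
time: 12.05
tool_pos: [551.7, 28.6, 125.1]
tool_rot: [-2.536, -1.854, 0.0]
wrist_force: [0.2, 0.7, -2.4]
finger_gap: 0.925
time: 12.35
tool_pos: [551.5, 28.0, 123.1]
tool_rot: [-2.536, -1.854, 0.0]
wrist_force: [-0.3, -0.6, -1.9]
finger_gap: 0.927
time: 12.65
tool_pos: [551.3, 27.4, 121.1]
tool_rot: [-2.536, -1.854, 0.0]
wrist_force: [-0.7, -0.3, -1.6]
finger_gap: 0.928
```

```bash
python3 -m handwheel '0 0 0 -0.03 0 0.1 7;0 0 0 -0.03 0 0.1 7;0 0 0 0 0 0 7'
python3 - <<'E'
from h import *
c=grab("wrist","w12");d=grab("scene","s2");print(facetilt(c,(180,390,235,340),105,170))
a=cv2.resize(d["img"][130:270,280:400],(480,560),interpolation=2);b=cv2.resize(c["img"][60:260,190:370],(300,333),interpolation=2)
o=np.zeros((560,780,3),np.uint8);o[:,:480]=a;o[:333,480:]=b;cv2.imwrite("pics/c8.png",o)
E
```

```text
time: 12.95
tool_pos: [551.1, 26.9, 119.1]
tool_rot: [-2.536, -1.854, 0.0]
wrist_force: [0.4, 0.0, -1.3]
finger_gap: 0.926
(14965, array([0.304, 0.951, 0.062]), 'tilt deg', np.float64(3.53), array([554. ,  36.5, 147.6]))
```

View pics/c8.png

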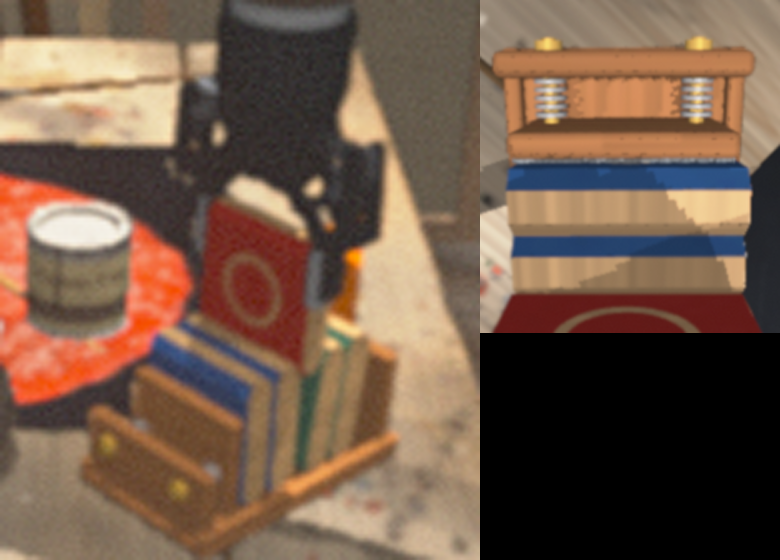

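It is entering straight and the blues are still upright. Continuing.

```bash
python3 -m handwheel '0 0 0 -0.03 0 0.1 7;0 0 0 -0.03 0 0.1 7;0 0 0 0 0 0 7'; python3 -m handwheel '0 0 0 -0.03 0 0.1 7;0 0 0 -0.03 0 0.1 7;0 0 0 0 0 0 7'; python3 -m handwheel '0 0 0 0 0 0.1 7;0 0 0 0 0 0.1 7;0 0 0 0 0 0 7';python3 -m handwheel '0 0 0 0 0 0.1 7;0 0 0 0 0 0.1 7;0 0 0 0 0 0 7'
python3 - <<'E'
from h import *
c=grab("wrist","w13");d=grab("scene","s3");print(facetilt(c,(180,390,235,340),95,152))
a=cv2.resize(d["img"][130:270,280:400],(480,560),interpolation=2);b=cv2.resize(c["img"][60:260,190:370],(300,333),interpolation=2)
o=np.zeros((560,780,3),np.uint8);o[:,:480]=a;o[:333,480:]=b;cv2.imwrite("pics/c9.png",o)
E
```

```text
time: 13.35
tool_pos: [550.9, 26.3, 117.1]
tool_rot: [-2.536, -1.854, 0.0]
wrist_force: [0.7, -0.0, -3.1]
finger_gap: 0.928
time: 13.65
tool_pos: [550.7, 25.7, 115.1]
tool_rot: [-2.536, -1.854, 0.0]
wrist_force: [0.1, -1.4, -1.4]
finger_gap: 0.929
time: 13.95
tool_pos: [550.8, 25.4, 113.2]
tool_rot: [2.536, 1.854, -0.001]
wrist_force: [-0.9, -3.6, -0.4]
finger_gap: 0.927
time: 14.25
tool_pos: [550.6, 25.4, 111.0]
tool_rot: [2.536, 1.854, -0.001]
wrist_force: [-0.8, -3.9, -1.5]
finger_gap: 0.928
(9735, array([ 0.304,  0.953, -0.008]), 'tilt deg', np.float64(-0.43), array([553.6,  36.2, 129.7]))
```

View pics/c9.png

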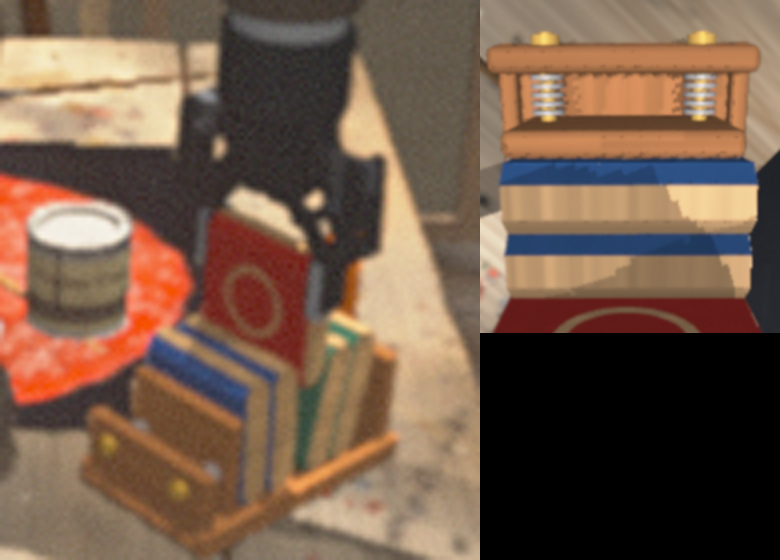

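Lateral force is only about 4 N from the spring side. The greens lean on the rigid cheek, as expected, and the deeper block should straighten them. Continuing in 1 mm rows.

```bash
for i in 1 2; do :; done; python3 -m handwheel '0 0 0 0 0 0.1 7;0 0 0 0 0 0.1 7;0 0 0 0 0 0.1 7;0 0 0 0 0 0.1 7;0 0 0 0 0 0 7'; python3 -m handwheel '0 0 0 0 0 0.1 7;0 0 0 0 0 0.1 7;0 0 0 0 0 0.1 7;0 0 0 0 0 0.1 7;0 0 0 0 0 0 7';python3 -m handwheel '0 0 0 0 0 0.1 7;0 0 0 0 0 0.1 7;0 0 0 0 0 0.1 7;0 0 0 0 0 0.1 7;0 0 0 0 0 0 7'
python3 - <<'E'
from h import *
c=grab("wrist","w14");d=grab("scene","s4");print(facetilt(c,(180,390,235,340),95,140))
a=cv2.resize(d["img"][130:270,280:400],(480,560),interpolation=2);b=cv2.resize(c["img"][60:260,190:370],(300,333),interpolation=2)
o=np.zeros((560,780,3),np.uint8);o[:,:480]=a;o[:333,480:]=b;cv2.imwrite("pics/c10.png",o)
E
```

```text
time: 14.85
tool_pos: [550.7, 25.6, 107.2]
tool_rot: [2.536, 1.854, -0.001]
wrist_force: [-1.3, -5.1, -1.4]
finger_gap: 0.932
time: 15.35
tool_pos: [551.0, 25.9, 103.3]
tool_rot: [-2.536, -1.854, -0.001]
wrist_force: [-0.7, -3.5, 0.2]
finger_gap: 0.923
time: 15.85
tool_pos: [551.2, 26.2, 99.5]
tool_rot: [-2.535, -1.855, -0.002]
wrist_force: [1.2, 2.1, 3.7]
finger_gap: 0.928
(8473, array([ 0.303,  0.953, -0.002]), 'tilt deg', np.float64(-0.13), array([553.9,  37.1, 121.5]))
```

View pics/c10.png

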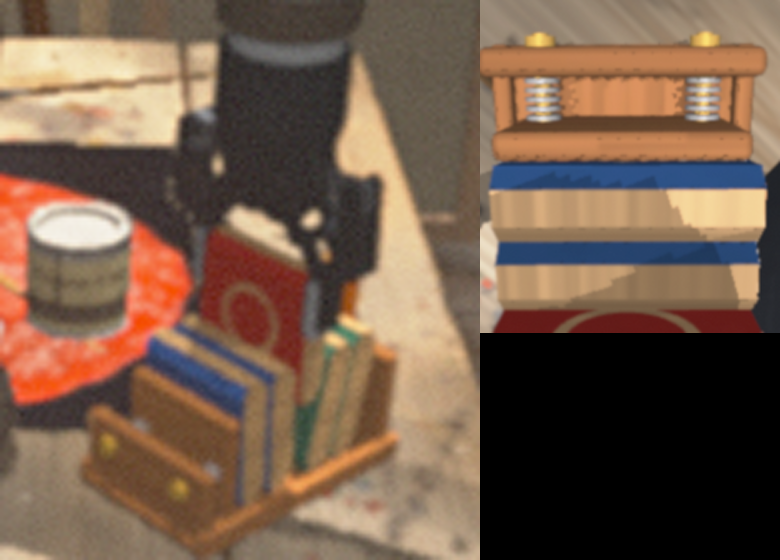

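```bash
python3 -m handwheel '0 0 0 0 0 0.1 7;0 0 0 0 0 0.1 7;0 0 0 0 0 0.1 7;0 0 0 0 0 0.1 7;0 0 0 0 0 0 7'; python3 -m handwheel '0 0 0 0 0 0.1 7;0 0 0 0 0 0.1 7;0 0 0 0 0 0.1 7;0 0 0 0 0 0.1 7;0 0 0 0 0 0 7';python3 -m handwheel '0 0 0 0 0 0.1 7;0 0 0 0 0 0.1 7;0 0 0 0 0 0.1 7;0 0 0 0 0 0.1 7;0 0 0 0 0 0 7'
python3 - <<'E'
from h import *
c=grab("wrist","w15");d=grab("scene","s5");print(facetilt(c,(180,390,235,340),95,130))
a=cv2.resize(d["img"][130:270,280:400],(480,560),interpolation=2);b=cv2.resize(c["img"][60:260,190:370],(300,333),interpolation=2)
o=np.zeros((560,780,3),np.uint8);o[:,:480]=a;o[:333,480:]=b;cv2.imwrite("pics/c11.png",o)
E
```

```text
time: 16.45
tool_pos: [551.4, 26.6, 95.9]
tool_rot: [-2.535, -1.855, -0.004]
wrist_force: [1.2, 4.7, 6.2]
finger_gap: 0.93
time: 16.95
tool_pos: [551.8, 27.0, 92.3]
tool_rot: [-2.535, -1.855, -0.006]
wrist_force: [2.0, 6.2, 8.3]
finger_gap: 0.929
time: 17.45
tool_pos: [551.2, 26.0, 87.7]
tool_rot: [2.535, 1.854, 0.001]
wrist_force: [1.0, -1.2, -0.3]
finger_gap: 0.929
(7879, array([0.303, 0.953, 0.006]), 'tilt deg', np.float64(0.32), array([554.1,  36.8, 115.9]))
```

View pics/c11.png

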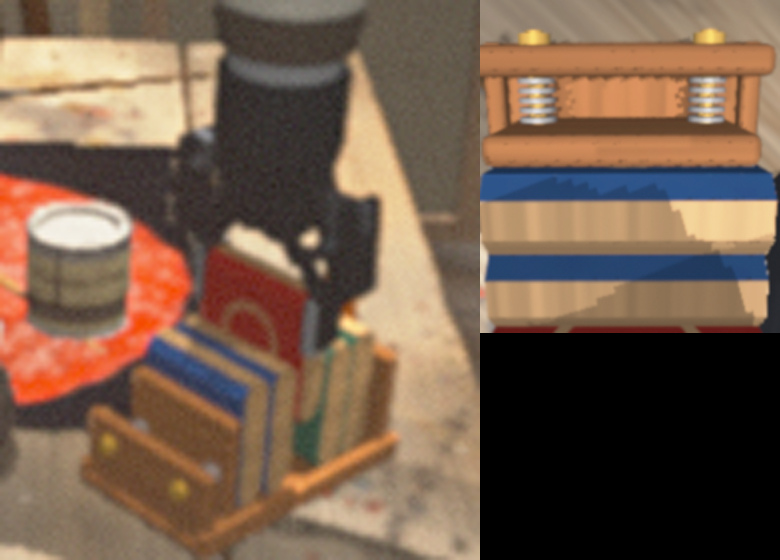

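The green feet slid over and the force fell to zero, so the greens are straighter. Continuing.

```bash
python3 -m handwheel '0 0 0 0 0 0.1 7;0 0 0 0 0 0.1 7;0 0 0 0 0 0.1 7;0 0 0 0 0 0.1 7;0 0 0 0 0 0 7'; python3 -m handwheel '0 0 0 0 0 0.1 7;0 0 0 0 0 0.1 7;0 0 0 0 0 0.1 7;0 0 0 0 0 0.1 7;0 0 0 0 0 0 7';python3 -m handwheel '0 0 0 0 0 0.1 7;0 0 0 0 0 0.1 7;0 0 0 0 0 0.1 7;0 0 0 0 0 0.1 7;0 0 0 0 0 0 7'
python3 - <<'E'
from h import *
c=grab("wrist","w16");d=grab("scene","s6")
a=cv2.resize(d["img"][130:270,280:400],(480,560),interpolation=2);b=cv2.resize(c["img"][60:360,160:400],(300,375),interpolation=2)
o=np.zeros((560,780,3),np.uint8);o[:,:480]=a;o[:375,480:]=b;cv2.imwrite("pics/c12.png",o)
E
```

```text
time: 18.05
tool_pos: [550.6, 25.6, 82.8]
tool_rot: [-2.536, -1.854, 0.001]
wrist_force: [-0.2, -2.0, -1.5]
finger_gap: 0.931
time: 18.55
tool_pos: [550.8, 25.6, 79.0]
tool_rot: [2.536, 1.854, -0.001]
wrist_force: [0.4, -2.2, -0.6]
finger_gap: 0.931
time: 19.05
tool_pos: [550.7, 25.6, 75.0]
tool_rot: [2.536, 1.854, -0.001]
wrist_force: [-0.5, -3.7, -2.2]
finger_gap: 0.928
```

View pics/c12.png

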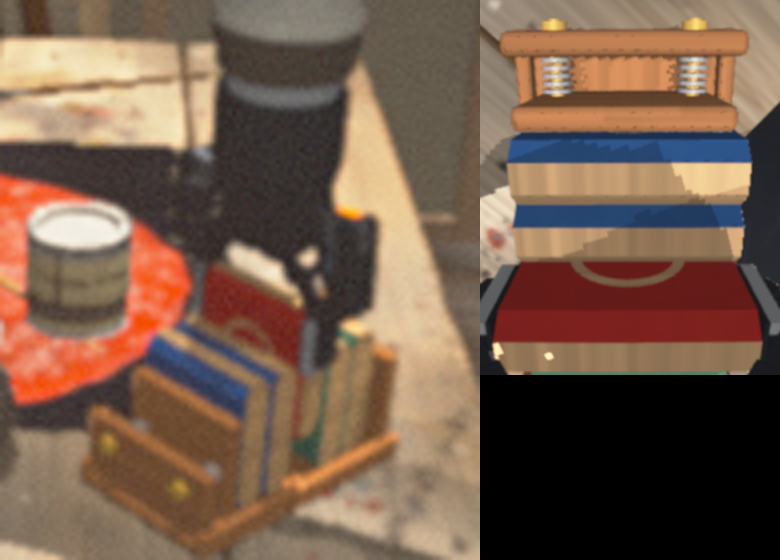

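```bash
python3 -m handwheel '0 0 0 0 0 0.1 7;0 0 0 0 0 0.1 7;0 0 0 0 0 0.1 7;0 0 0 0 0 0.1 7;0 0 0 0 0 0 7'; python3 -m handwheel '0 0 0 0 0 0.1 7;0 0 0 0 0 0.1 7;0 0 0 0 0 0.1 7;0 0 0 0 0 0.1 7;0 0 0 0 0 0 7';python3 -m handwheel '0 0 0 0 0 0.1 7;0 0 0 0 0 0.1 7;0 0 0 0 0 0.1 7;0 0 0 0 0 0.1 7;0 0 0 0 0 0 7'
python3 - <<'E'
from h import *
c=grab("wrist","w17");d=grab("scene","s7")
a=cv2.resize(d["img"][130:270,280:400],(480,560),interpolation=2);b=cv2.resize(c["img"][60:360,160:400],(300,375),interpolation=2)
o=np.zeros((560,780,3),np.uint8);o[:,:480]=a;o[:375,480:]=b;cv2.imwrite("pics/c13.png",o)
E
```

```text
time: 19.65
tool_pos: [550.8, 25.7, 71.1]
tool_rot: [2.536, 1.854, -0.0]
wrist_force: [-0.6, -4.3, -0.9]
finger_gap: 0.928
time: 20.15
tool_pos: [550.9, 25.7, 67.2]
tool_rot: [2.536, 1.854, -0.0]
wrist_force: [-0.6, -5.0, -0.8]
finger_gap: 0.928
time: 20.65
tool_pos: [550.9, 25.6, 63.2]
tool_rot: [2.536, 1.854, -0.0]
wrist_force: [-0.3, -5.5, -0.3]
finger_gap: 0.926
```

View pics/c13.png

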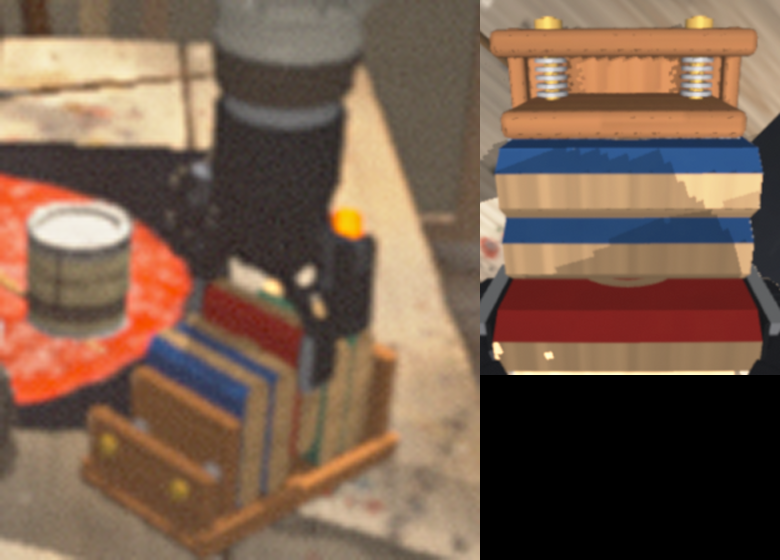

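```bash
python3 -m handwheel '0 0 0 0 0 0.1 7;0 0 0 0 0 0.1 7;0 0 0 0 0 0.1 7;0 0 0 0 0 0.1 7;0 0 0 0 0 0 7'; python3 -m handwheel '0 0 0 0 0 0.1 7;0 0 0 0 0 0.1 7;0 0 0 0 0 0.1 7;0 0 0 0 0 0.1 7;0 0 0 0 0 0 7';python3 -m handwheel '0 0 0 0 0 0.1 7;0 0 0 0 0 0.1 7;0 0 0 0 0 0.1 7;0 0 0 0 0 0.1 7;0 0 0 0 0 0 7';python3 -m handwheel '0 0 0 0 0 0.1 7;0 0 0 0 0 0.1 7;0 0 0 0 0 0.1 7;0 0 0 0 0 0 7'
```

```text
time: 21.25
tool_pos: [550.9, 25.7, 59.2]
tool_rot: [2.536, 1.854, -0.0]
wrist_force: [-0.7, -4.9, -0.2]
finger_gap: 0.926
time: 21.75
tool_pos: [550.9, 25.6, 55.3]
tool_rot: [2.536, 1.854, 0.0]
wrist_force: [-0.5, -5.3, 0.1]
finger_gap: 0.931
time: 22.25
tool_pos: [551.0, 25.6, 51.4]
tool_rot: [2.536, 1.854, 0.0]
wrist_force: [-1.0, -5.7, 0.6]
finger_gap: 0.929
time: 22.65
tool_pos: [551.0, 25.6, 48.5]
tool_rot: [2.536, 1.854, 0.0]
wrist_force: [-1.0, -4.8, 1.8]
finger_gap: 0.926
```

```bash
python3 -m handwheel '0 0 0 0 0 0.05 7;0 0 0 0 0 0.05 7;0 0 0 0 0 0.05 7;0 0 0 0 0 0.05 7;0 0 0 0 0 0 7'; python3 -m handwheel '0 0 0 0 0 0.05 7;0 0 0 0 0 0.05 7;0 0 0 0 0 0.05 7;0 0 0 0 0 0 7'
python3 - <<'E'
from h import *
c=grab("wrist","w18")
P=cloud(c)
for v in range(235,390,6): print(v,np.round(P[v,280],1),c["img"][v,280])
E
```

```text
time: 23.15
tool_pos: [551.0, 25.6, 46.7]
tool_rot: [2.536, 1.854, 0.0]
wrist_force: [-0.9, -5.8, 3.4]
finger_gap: 0.926
time: 23.55
tool_pos: [551.0, 25.6, 45.2]
tool_rot: [2.536, 1.854, 0.0]
wrist_force: [-1.7, -5.6, 3.0]
finger_gap: 0.929
235 [564.4  67.9  94.3] [119 163 204]
241 [563.7  65.8  94. ] [119 163 203]
247 [563.   63.5  93.4] [107 146 181]
253 [561.4  58.3  87. ] [106 115 132]
259 [560.8  56.5  88. ] [108  69  40]
265 [560.4  55.3  89.9] [107  68  39]
271 [560.   54.1  91.9] [107  68  39]
277 [559.6  52.7  93.3] [106  72  50]
283 [558.9  50.4  93.4] [ 94 127 158]
289 [558.2  48.3  93.6] [ 94 127 158]
295 [557.4  45.9  93.4] [ 94 127 157]
301 [556.8  43.9  93.9] [ 94 127 158]
307 [554.8  37.6  88.3] [ 76 102 135]
313 [553.9  34.8  88. ] [ 35  38 139]
319 [553.6  33.7  90. ] [ 36  38 141]
325 [553.2  32.6  92. ] [ 35  38 141]
331 [552.6  30.8  92.9] [ 35  37 140]
337 [552.2  29.3  94.3] [ 94 126 157]
343 [551.1  26.   93.5] [ 93 126 157]
349 [550.2  23.1  93.3] [ 93 126 157]
355 [549.5  20.9  93.9] [ 93 126 156]
361 [547.   12.8  88.3] [73 89 55]
367 [546.4  10.9  89.4] [76 92 57]
373 [546.3  10.7  92.2] [106 129  78]
379 [545.7   8.7  93.2] [122 150 109]
385 [554.1  35.9 121.6] [36 33 32]
```

View pics/w18.png

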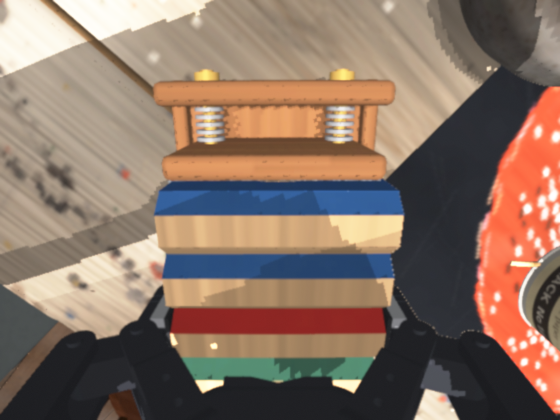

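Level with its neighbours at about 93.6. Pressing gently to confirm the floor.

```bash
python3 -m handwheel '0 0 0 0 0 0.05 7;0 0 0 0 0 0 7'; python3 -m handwheel '0 0 0 0 0 0.05 7;0 0 0 0 0 0 7'; python3 -m handwheel '0 0 0 0 0 0.05 7;0 0 0 0 0 0 7'
```

```text
time: 23.8
tool_pos: [551.0, 25.6, 44.9]
tool_rot: [2.536, 1.854, 0.001]
wrist_force: [-2.0, -5.7, 4.9]
finger_gap: 0.927
time: 24.0
tool_pos: [551.0, 25.6, 44.9]
tool_rot: [2.536, 1.854, 0.001]
wrist_force: [-3.2, -6.6, 8.7]
finger_gap: 0.928
time: 24.2
tool_pos: [551.0, 25.6, 44.9]
tool_rot: [2.535, 1.854, 0.001]
wrist_force: [-5.3, -6.2, 12.5]
finger_gap: 0.925
```

Floor contact: TCP stays at 44.9 while the force rises to 12.5 N. Easing off, releasing, and rising.

```bash
python3 -m handwheel '0 0 0 0 0 -0.1 7;0 0 0 0 0 0 7.6;0 0 0 0 0 0 8.1;0 0 0 0 0 0 8.54;0 0 0 0 0 0 8.54;0 0 0 0 0 0 8.54;0 0 0 0 0 0 8.54;0 0 0 0 0 0 8.54'; python3 -m handwheel '0 0 0 0 0 -0.3 8.54;0 0 0 0 0 -0.8 8.54;0 0 0 0 0 -1 8.54;0 0 0 0 0 -1 8.54;0 0 0 0 0 -2 8.54;0 0 0 0 0 -3 8.54;0 0 0 -3 0 -3 8.54;0 0 0 -4 0 -1 8.54;0 0 0 -3 0 0 8.54;0 0 0 0 0 0 8.54;0 0 0 0 0 0 8.54'
python3 - <<'E'
from h import *
c=grab("wrist","w19"); d=grab("scene","s9")
P=cloud(c)
for v in range(0,260,4): print(v,np.round(P[v,275],1),c["img"][v,275])
crop(d["img"],280,400,160,280,4,"pics/c14.png")
E
```

```text
time: 25.0
tool_pos: [550.8, 25.9, 44.3]
tool_rot: [-2.536, -1.854, -0.0]
wrist_force: [0.1, 0.1, 0.1]
finger_gap: 1.002
time: 26.1
tool_pos: [520.6, -69.9, 166.2]
tool_rot: [2.537, 1.852, 0.002]
wrist_force: [-0.5, -0.0, 0.2]
finger_gap: 1.0
0 [562.1  67.3  92.9] [158 217 247]
4 [561.4  64.9  94.2] [157 217 246]
8 [560.8  63.3  92.4] [105 145 183]
12 [560.2  61.5  91.5] [106 145 180]
16 [559.7  59.9  89.2] [101 139 174]
20 [559.2  58.3  86.7] [125 113 117]
24 [558.3  55.6  89.6] [136  85  46]
28 [557.4  52.7  93.5] [148 176 213]
32 [556.7  50.6  93.6] [160 220 247]
36 [556.1  48.7  92.4] [160 220 247]
40 [555.4  46.4  93.1] [160 220 248]
44 [554.7  44.2  93.9] [160 220 248]
48 [554.   42.   94.2] [126 174 218]
52 [553.4  40.3  90.8] [108 148 185]
56 [552.8  38.4  88.3] [102 139 175]
60 [552.1  36.4  86.2] [ 64  82 182]
64 [551.3  33.8  89.2] [ 42  46 182]
68 [550.4  31.   94.8] [ 89 121 209]
72 [549.8  29.1  91.5] [161 221 248]
76 [549.   26.7  93.9] [161 221 248]
80 [548.3  24.5  93.1] [161 221 248]
84 [547.5  22.1  93.9] [161 221 248]
88 [546.8  19.9  94.1] [118 162 204]
92 [546.1
[... 986 characters left out ...]
01] [132 155 175]
196 [ 5.157e+02 -7.410e+01  2.000e-01] [133 156 177]
200 [nan nan nan] [135 158 179]
204 [513.2 -81.7   1.6] [132 156 178]
208 [511.8 -86.    0.9] [135 162 186]
212 [ 5.104e+02 -9.050e+01 -1.000e-01] [126 154 178]
216 [509.  -94.6  -0. ] [126 154 178]
220 [507.8 -98.4   1.2] [123 148 172]
224 [ 5.064e+02 -1.029e+02  5.000e-01] [133 158 182]
228 [ 505.  -107.1    0.7] [125 147 169]
232 [ 503.6 -111.3    0.9] [128 153 177]
236 [ 502.3 -115.4    1.5] [129 155 180]
240 [ 500.8 -120.     1. ] [121 146 170]
244 [ 4.992e+02 -1.251e+02 -4.000e-01] [120 145 169]
248 [ 498.  -128.8    1.3] [115 139 163]
252 [ 496.3 -134.1   -0.5] [131 161 190]
256 [ 495.  -138.     0.9] [142 176 208]
```

View pics/w19.png

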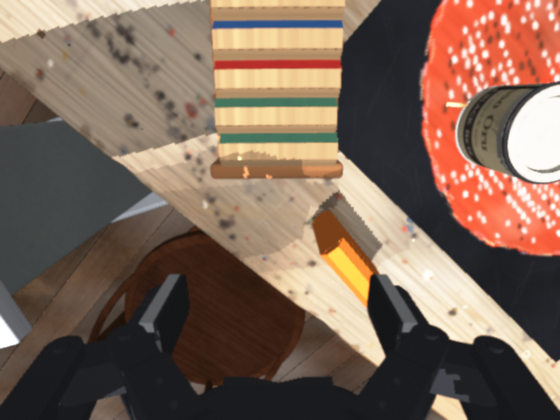

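View pics/c14.png

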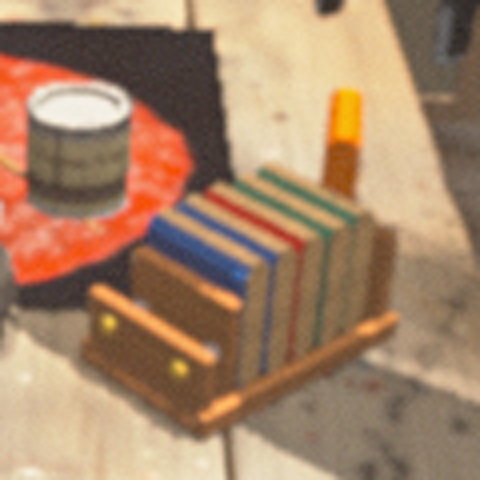

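All five tops read about 93.5 and the row is tight. One more wrist view shifted toward blue will check every block's level and lean.

```bash
python3 -m handwheel '0 0 0 2.5 0 -2 8.54;0 0 0 2.5 0 -2 8.54;0 0 0 0 0 0 8.54;0 0 0 0 0 0 8.54'
python3 - <<'E'
from h import *
c=grab("wrist","w20"); P=cloud(c).reshape(-1,3);P=P[np.isfinite(P).all(1)]
n=np.array([.304,.9527]);p=np.array([.9527,-.304])
s=P[:,:2]@n;q=P[:,:2]@p
for k,nm in zip(range(5),("g1","g2","red","b1","b2")):
    cs=134.5+11.3+23*k
    m=(abs(s-cs)<4.5)&(abs(q-515.7)<36)&(P[:,2]>80)&(P[:,2]<105)
    A=np.c_[s[m]-cs,q[m]-515.7,np.ones(m.sum())];x=np.linalg.lstsq(A,P[m,2],rcond=None)[0]
    print(nm,m.sum(),"top z",round(np.median(P[m,2]),1),"lean deg row/x",np.round(np.degrees(x[:2]),1))
m=(abs(q-515.7)<30)&(P[:,2]>92.3)&(P[:,2]<97)
h,e=np.histogram(s[m],np.arange(130,256,1));print([(int(a),int(b)) for a,b in zip(e,h)])
E
```

```text
time: 26.6
tool_pos: [536.0, -20.8, 205.2]
tool_rot: [2.534, 1.857, 0.0]
wrist_force: [-0.1, 0.1, 0.0]
finger_gap: 1.0
g1 869 top z 93.6 lean deg row/x [ 0.1 -0. ]
g2 959 top z 93.6 lean deg row/x [-0.4  0.1]
red 992 top z 93.7 lean deg row/x [-0.6  0.1]
b1 1113 top z 93.6 lean deg row/x [-1.4 -0. ]
b2 1152 top z 93.6 lean deg row/x [ 2.  -0.1]
[(130, 0), (131, 0), (132, 0), (133, 0), (134, 0), (135, 0), (136, 0), (137, 0), (138, 18), (139, 67), (140, 73), (141, 86), (142, 85), (143, 69), (144, 89), (145, 77), (146, 71), (147, 71), (148, 79), (149, 78), (150, 100), (151, 57), (152, 17), (153, 0), (154, 0), (155, 0), (156, 0), (157, 0), (158, 0), (159, 0), (160, 5), (161, 37), (162, 72), (163, 93), (164, 78), (165, 74), (166, 78), (167, 95), (168, 92), (169, 97), (170, 68), (171, 70), (172, 99), (173, 104), (174, 51), (175, 12), (176, 2), (177, 0), (178, 0), (179, 0), (180, 0), (181, 0), (182, 0), (183, 0), (184, 28), (185, 81), (186, 119), (187, 88), (188, 77), (189, 79), (190, 124), (191, 91), (192, 77), (193, 90), (194, 123), (195, 81), (196, 76), (197, 107), (198, 14), (199, 3), (200, 0), (201, 0), (202, 0), (203, 0), (204, 0), (205, 0), (206, 2), (207, 57), (208, 83), (209, 74), (210, 92), (211, 131), (212, 74), (213, 86), (214, 141), (215, 73), (216, 90), (217, 138), (218, 76), (219, 99), (220, 94), (221, 10), (222, 1), (223, 0), (224, 0), (225, 0), (226, 0), (227, 0), (228, 0), (229, 0), (230, 38), (231, 91), (232, 79), (233, 152), (234, 76), (235, 97), (236, 135), (237, 76), (238, 153), (239, 78), (240, 118), (241, 115), (242, 79), (243, 95), (244, 7), (245, 0), (246, 0), (247, 0), (248, 0), (249, 0), (250, 0), (251, 0), (252, 0), (253, 0), (254, 0)]
```

View pics/w20.png

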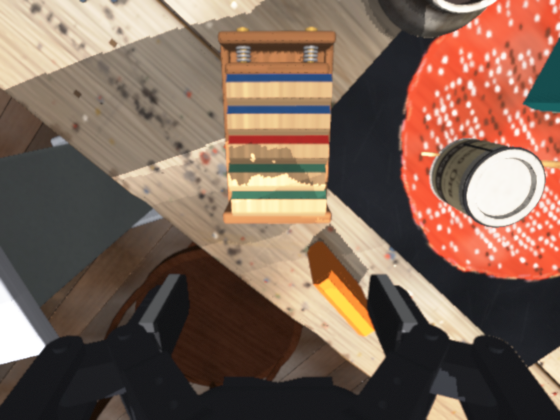

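The tops are level to 0.1 mm and evenly spaced (145 / 168 / 191 / 214 / 237), and the robot is clear. Handing in.

```bash
python3 -c "
from workcell import *
print(finish_job())"
```

```text
the job is handed in; nothing more can be done
None
```

The red block is in the gap between the green pair and the blue pair, pressed onto the rack floor. I handed the job in at about 26.6 s.

**How it went:** I gripped the block by its 80 mm ends and wedged it in about 1 mm at a time, shifting slightly toward green, where most of the free room was. The greens leaned on the fixed cheek part-way and then slid upright. The highest wrist force I read was about 14 N, in the final press that confirmed the floor.

**Last checks:**
- **Level:** all five tops measured 93.6–93.7 mm.
- **Spacing:** the blocks sit an even 23 mm apart.
- **Clearance:** the robot was clear and touching nothing. I never went near the pot or the tin, though I did not re-measure them.

**What went wrong or disagreed:**
- **Mistyped row:** right after the first grip, one row pressed the block about 1 cm down toward the table. It slipped 2–3 mm and tilted about 2°. I set it down, waited, and regripped before going to the rack. I had suppressed that call's output, so I have no force reading for that press.
- **Lean readings:** the plane fits gave −1.4° for blue_1 and +2.0° for blue_2, and within 0.6° for the others. I took the blue readings as fit noise because their heights and spacing agree with the rest of the row.

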